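# Find the socket that fits the recessed spindle nut

### The arm

A 6-joint arm with a two-finger parallel gripper is mounted at the origin on the work surface. World frame = base frame: x ahead of the robot, y to its left, z up, the work surface at z = 0. Lengths are in mm, angles in rad, forces in N, time in s.
With the tool pointing down it reaches from about 350 to 975 mm from the base axis. Payload 7.1 kg.
Tool frame: the origin (TCP) lies at the very end of the fingers, on their centre line; the grasp point (between the pads) lies 19 mm behind it; x points along the fingers, z is the direction in which the jaws open and shut, and the axes are right-handed (so a half turn about x gives the same grasp; the last joint's range is limited). The gripper opens to 88 mm and grips with 3 to 60 N. Pads are 20 mm wide; open, the fingers measure 115 mm over their backs; the gripper's body (75 mm by 178 mm) begins 61 mm behind the grasp point.
Start: joints at [-1.164, 0.423, 1.63, -0, 1.089, -0.019], TCP at [258.171, -569.168, 222.675] pointing down, gripper open.
Joint ranges: [-3, 3], [-0.9, 2.11], [0.09, 2.58], [-1.31, 4.45], [0.11, 2.69], [-2.54, 2.54]. Speed limits (rad/s): [2.39, 2.39, 3.01, 3.14, 3.14, 3.14].

### API

Orientations are given as a rotation vector (axis times angle).
In Python, from workcell import * gives the robot as it stands.
- The arm moves only by the shell command python3 -m crank 'ROWS'. ROWS is JSON, a list of rows, each a list of 3 entries, a list of its own where there are three numbers: the shift along the tool's x, y, z in cm, then the turn, a rotation vector about the tool's x, y, z in degrees, then the finger opening in cm, from 0 to 8.78. In form: [[[dx, dy, dz], [rx, ry, rz], claw], ...]. A call has 1 to 5 rows; each row shifts and turns the commanded pose from where the row before left it, along the tool's axes as they then stand; what a row does not reach is not made up. A row lasts 1/8 s, in which the tool goes at most 62.5 mm and 10.7 degrees, less where a joint would pass 70% of its speed; a pose out of reach is approached as far as the arm can. A call with a gripper value outside its range is refused whole. The fingers move at their own pace and stop on an object; the grip force is fixed at half the most. Time passes only in rows, so rows that do not move let the fingers close. It gives the time, the measured TCP pose, the force and the opening at its end, in the units of the state.
- get_obs(): the state, without advancing time (a new reading comes with each control period).
- get_image(name): name is "scene" or "top" or "wrist"; returns a dict with "pixels" (400x640x3 uint8, red, green, blue), "mtx" (3x3 intrinsics, pixels), "view" (4x4, takes a point from world to camera coordinates). Camera axes: x right, y down, z forward; pixel columns grow to the right and rows downward; lengths in mm; the calibration is good to about 2 mm. The wrist camera is an equidistant fisheye: a pixel r from the principal point sees the ray r / f radians off the axis. A picture is of the moment at which its call begins. There is no depth.
- close_job(): hands the job in, once; it reports no verdict.
The state is a dict: "t": time; "qpos": joint angles; "qvel": joint speeds; "joint_torque": joint torques, N m; "ee_pos": TCP position; "orientation": TCP orientation; "ft_force": force on the tool from outside, world axes, zero at the start; "moment": the same for the moment, N m; "width": finger opening in mm.
Only numpy, scipy, OpenCV 4.12 (cv2) and the standard library are available. Lean on these libraries where they do the work, as an engineer would, in place of code of your own. Each camera call takes 0.05 s, during which the arm holds its last target.

### The job

The nut deep in the pulley hub of the clamped-down spindle unit has to come off and nobody knows its size: try the deep sockets from the tray on it until you find the one that goes all the way down over the nut. Stand every socket that does not fit back upright in the tray, and do not tip any socket over or shift the other things on the bench. Finish while still gripping the right socket, upright and fully down over the nut, so that I can plug the ratchet into it: do not let go of it.

Things in the scene. Friction and masses are not known exactly. Their poses are not given: they have to be found in the camera images.
- clamps: The two steel toe clamps that hold the spindle unit of this job to the table, one on its -x and one on its +x side (32 mm wide, up to 50 mm high, reaching 155 mm from the nut's axis). Origin on the table, on the nut's axis. The unit is a green flanged housing (150 mm) with a grey belt pulley on top. Two such units stand unclamped at the far corners of the table; they are not the job.
- seat (a point): Floor of the recess in the clamped unit's pulley hub, on the nut's axis, 74 mm above the table, z up: a fully seated socket's mouth rests here. The hex nut stands upright on this floor and never turns: one flat always faces -x (the robot's side), one +x. Its top edge is chamfered 1 mm and an 8 mm stud end stands out of it. The mouth of too small a socket stops on top of the nut.
- pulley_face (a point): Centre of the flat top of the clamped unit's pulley (125 mm in diameter), 26 mm above the recess floor. Too big a socket stops on this face. Nut and recess are one of three: 24 mm across flats, 13 high, recess 39 in diameter; 30 mm, 16 high, recess 46.5; 36 mm, 19 high, recess 54.5. Which one is clamped down varies and is not listed: it can be seen or found by trying.
- tray_floor (a point): Centre of the inner floor of the shallow steel tray (200 x 340 mm outside, rim 14 mm above the table, floor 3 mm above the table) in which the sockets stand in a row along its long side; x and y along the short and the long side, z up. Fixed to the table.
- socket_24_mid (a point): Centre of the 24 mm socket, a dark steel deep socket standing mouth down, 90 mm long, plain round outside 35 mm in diameter; about 0.36 kg. z along its axis, up; x square to a flat of its six-sided bore. Best gripped 10 to 25 mm above this centre, so that the fingers stay clear of the pulley face, which is 26 mm above the mouth once seated.
- socket_24: The 24 mm socket itself: origin at the centre of its mouth (45 mm below the centre), axes as there. The bore, open at the mouth, is 26 mm across flats and 55 mm deep: 1 mm clearance to each flat of a 24 mm nut. The sides of the square drive hole in its top lie along x and y, square to and along two of the bore's flats.
- socket_30_mid (a point): Centre of the 30 mm socket, a dark steel deep socket standing mouth down, 90 mm long, plain round outside 42 mm in diameter; about 0.48 kg. z along its axis, up; x square to a flat of its six-sided bore. Best gripped 10 to 25 mm above this centre, so that the fingers stay clear of the pulley face, which is 26 mm above the mouth once seated.
- socket_30: The 30 mm socket itself: origin at the centre of its mouth (45 mm below the centre), axes as there. The bore, open at the mouth, is 32 mm across flats and 55 mm deep: 1 mm clearance to each flat of a 30 mm nut. The sides of the square drive hole in its top lie along x and y, square to and along two of the bore's flats.
- socket_36_mid (a point): Centre of the 36 mm socket, a dark steel deep socket standing mouth down, 90 mm long, plain round outside 50 mm in diameter; about 0.66 kg. z along its axis, up; x square to a flat of its six-sided bore. Best gripped 10 to 25 mm above this centre, so that the fingers stay clear of the pulley face, which is 26 mm above the mouth once seated.
- socket_36: The 36 mm socket itself: origin at the centre of its mouth (45 mm below the centre), axes as there. The bore, open at the mouth, is 38 mm across flats and 55 mm deep: 1 mm clearance to each flat of a 36 mm nut. The sides of the square drive hole in its top lie along x and y, square to and along two of the bore's flats.
- extension_bar_mid (a point): Bystander, not to be moved: extension bar 250 mm long lying in the tray on the side away from the robot; its centre.
- ratchet_mid (a point): Bystander, not to be moved: ratchet handle, 220 mm, lying to the left of the spindle unit; its centre.
- spare_nut_mid (a point): Bystander, not to be moved: loose spare hex nut lying flat on the table; its centre.
- hammer_mid (a point): Bystander, not to be moved: hammer, 300 mm, lying behind the tray; its centre.
- oil_can_mid (a point): Bystander, not to be moved: round bottle 54 mm in diameter, 150 mm tall; its centre.
- setup_block_mid (a point): Bystander, not to be moved: steel block with holes, 76 x 51 x 25 mm; its centre.
- wire_brush_mid (a point): Bystander, not to be moved: brush, 240 mm, lying to the right of the tray; its centre.
Mind the look-alikes: they are no part of the job. What is shaped like the socket_36 but green or red is not meant. What is shaped like the socket_24 but orange is not meant.

How it is judged (in metres and radians):
On the way, in this order (a step that is already met when the one before it is completed fails the run):
1. a socket has been lifted out of the tray (((z of socket_24_mid in the frame of tray_floor above 0.075 m and contact force between the fingers and socket_24 above 1 N) or (z of socket_30_mid in the frame of tray_floor above 0.075 m and contact force between the fingers and socket_30 above 1 N) or (z of socket_36_mid in the frame of tray_floor above 0.075 m and contact force between the fingers and socket_36 above 1 N))), for 0.1 s.
2. the socket that fits has been put fully down over the clamped unit's nut (((horizontal distance between socket_24_mid and seat below 0.004 m and z of socket_24_mid in the frame of seat between 0.04 and 0.049 m and angle between socket_24_mid's own z axis and vertical below 0.09 rad and contact force between the fingers and socket_24 above 3 N) or (horizontal distance between socket_30_mid and seat below 0.004 m and z of socket_30_mid in the frame of seat between 0.04 and 0.049 m and angle between socket_30_mid's own z axis and vertical below 0.09 rad and contact force between the fingers and socket_30 above 3 N) or (horizontal distance between socket_36_mid and seat below 0.004 m and z of socket_36_mid in the frame of seat between 0.04 and 0.049 m and angle between socket_36_mid's own z axis and vertical below 0.09 rad and contact force between the fingers and socket_36 above 3 N))), for 0.2 s.
At the end, for the whole second after the job is handed in: One socket is fully down over the nut of the clamped unit (mouth within 4 mm of the recess floor, axis within 4 mm of the nut's, within 5 degrees of upright), at rest and still gripped by the fingers (more than 3 N); the two others stand upright on the tray's floor, not touched by the fingers (((horizontal distance between socket_24_mid and seat below 0.004 m and z of socket_24_mid in the frame of seat between 0.04 and 0.049 m and angle between socket_24_mid's own z axis and vertical below 0.09 rad and contact force between the fingers and socket_24 above 3 N and angle between each of socket_30_mid, socket_36_mid's own z axis and vertical below 0.1 rad and x of socket_30_mid in the frame of tray_floor between -0.09 and 0.09 m and y of socket_30_mid in the frame of tray_floor between -0.16 and 0.16 m and z of socket_30_mid in the frame of tray_floor between 0.04 and 0.049 m and contact force between the fingers and socket_30 below 0.1 N and x of socket_36_mid in the frame of tray_floor between -0.09 and 0.09 m and y of socket_36_mid in the frame of tray_floor between -0.16 and 0.16 m and z of socket_36_mid in the frame of tray_floor between 0.04 and 0.049 m and contact force between the fingers and socket_36 below 0.1 N and linear speed of socket_24 below 0.01 m/s) or (horizontal distance between socket_30_mid and seat below 0.004 m and z of socket_30_mid in the frame of seat between 0.04 and 0.049 m and angle between socket_30_mid's own z axis and vertical below 0.09 rad and contact force between the fingers and socket_30 above 3 N and angle between each of socket_24_mid, socket_36_mid's own z axis and vertical below 0.1 rad and x of socket_24_mid in the frame of tray_floor between -0.09 and 0.09 m and y of socket_24_mid in the frame of tray_floor between -0.16 and 0.16 m and z of socket_24_mid in the frame of tray_floor between 0.04 and 0.049 m and contact force between the fingers and socket_24 below 0.1 N and x of socket_36_mid in the frame of tray_floor between -0.09 and 0.09 m and y of socket_36_mid in the frame of tray_floor between -0.16 and 0.16 m and z of socket_36_mid in the frame of tray_floor between 0.04 and 0.049 m and contact force between the fingers and socket_36 below 0.1 N and linear speed of socket_30 below 0.01 m/s) or (horizontal distance between socket_36_mid and seat below 0.004 m and z of socket_36_mid in the frame of seat between 0.04 and 0.049 m and angle between socket_36_mid's own z axis and vertical below 0.09 rad and contact force between the fingers and socket_36 above 3 N and angle between each of socket_24_mid, socket_30_mid's own z axis and vertical below 0.1 rad and x of socket_24_mid in the frame of tray_floor between -0.09 and 0.09 m and y of socket_24_mid in the frame of tray_floor between -0.16 and 0.16 m and z of socket_24_mid in the frame of tray_floor between 0.04 and 0.049 m and contact force between the fingers and socket_24 below 0.1 N and x of socket_30_mid in the frame of tray_floor between -0.09 and 0.09 m and y of socket_30_mid in the frame of tray_floor between -0.16 and 0.16 m and z of socket_30_mid in the frame of tray_floor between 0.04 and 0.049 m and contact force between the fingers and socket_30 below 0.1 N and linear speed of socket_36 below 0.01 m/s))); the arm keeps its last pose, push and grip.
It fails at once if a socket is tipped over (more than 30 degrees) (angle between any of socket_24_mid, socket_30_mid, socket_36_mid's own z axis and vertical above 0.52 rad).
It fails at once if another thing on the bench is shifted by more than 30 mm (distance of any of extension_bar_mid, ratchet_mid, spare_nut_mid, hammer_mid, oil_can_mid, setup_block_mid, wire_brush_mid from where it was at the start of the episode above 0.03 m).
It also fails if it takes over 64 s, if anything falls off the work surface, if the arm or the gripper's body presses on something with over 40 N, if the wrist force passes 120 N, or if a joint passes its speed limit or range.

## Working session

There is one attempt and no reset: what is moved stays moved. The work goes in short steps, Python scripts to look and compute and a shell command to move; the robot and the scene stay as the last step left them, time stands still between calls to the robot, and variables do not carry over. Pictures are saved under pics/ and viewed, and the job is handed in when it is done.

```bash
ls -la; mkdir -p pics; python3 - <<'E'
from workcell import *
import cv2
o=get_obs(); print(o)
for n in ["scene","top","wrist"]:
    d=get_image(n); cv2.imwrite(f"pics/{n}0.png",d["pixels"][:,:,::-1]); print(n,d["mtx"],d["view"])
E
```

```text
total 12
drwxr-xr-x  3 agent agent 4096 Dec  7 13:43 .
drwxr-xr-x 23 root  root  4096 Dec  7 13:43 ..
drwxr-xr-x  2 agent agent 4096 Dec  7 13:43 pics
{'t': 0.0, 'qpos': array([-1.16400777e+00,  4.23816189e-01,  1.63068875e+00,  7.25699884e-06,
        1.08862699e+00, -1.90088320e-02]), 'qvel': array([-0.00025353, -0.00206965,  0.0008165 ,  0.00115749,  0.00034774,
       -0.0011531 ]), 'joint_torque': array([ 1.10154644e-03, -5.44620645e+01, -2.73664516e+01,  6.44140039e-02,
        2.28053948e-02, -1.51364538e-04]), 'ee_pos': array([ 257.95108379, -568.6654409 ,  221.91759334]), 'orientation': array([ 0.89097376,  1.38236586, -0.88955447]), 'ft_force': array([-0.31110446,  0.21150704,  0.00443716]), 'moment': array([ 0.03224683, -0.02941675,  0.02040475]), 'width': 87.82367515496342}
scene [[422.97661932   0.         316.66143922]
 [  0.         422.97661932 201.37238992]
 [  0.           0.           1.        ]] [[-7.11924347e-01  7.02142931e-01 -1.26106977e-02  4.10605875e+02]
 [ 4.29672239e-01  4.21313534e-01 -7.98671818e-01 -1.52433846e+02]
 [-5.55468714e-01 -5.74012379e-01 -6
[... 200 characters left out ...]
    0.           1.        ]] [[ 2.39483473e-02 -9.99623360e-01 -1.34020331e-02 -2.65649372e+01]
 [-9.94973828e-01 -2.25288533e-02 -9.75680899e-02  5.64431295e+02]
 [ 9.72294095e-02  1.56712667e-02 -9.95138610e-01  1.58995075e+03]
 [ 0.00000000e+00  0.00000000e+00  0.00000000e+00  1.00000000e+00]]
wrist [[309.70691629   0.         314.54821118]
 [  0.         309.70691629 197.65734693]
 [  0.           0.           1.        ]] [[ 4.12731792e-01 -9.10851504e-01 -1.41628163e-03 -6.23782769e+02]
 [-8.72478063e-01 -3.95789350e-01  2.86588242e-01 -3.36536963e+01]
 [-2.61599880e-01 -1.17048404e-01 -9.58052803e-01  3.91966004e+02]
 [ 0.00000000e+00  0.00000000e+00  0.00000000e+00  1.00000000e+00]]
```

View pics/scene0.png

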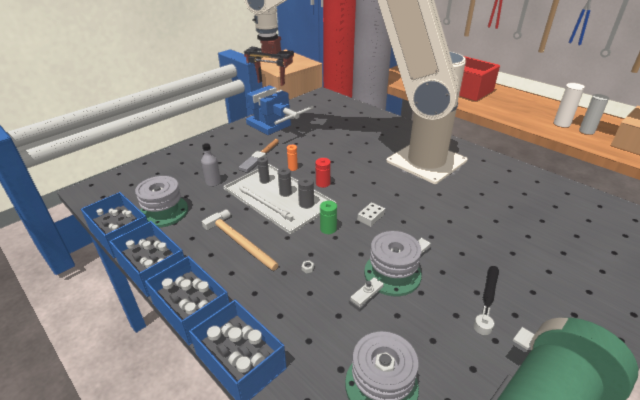

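View pics/top0.png

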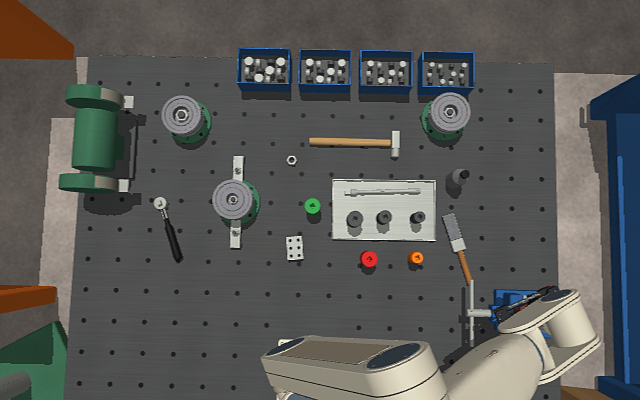

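View pics/wrist0.png

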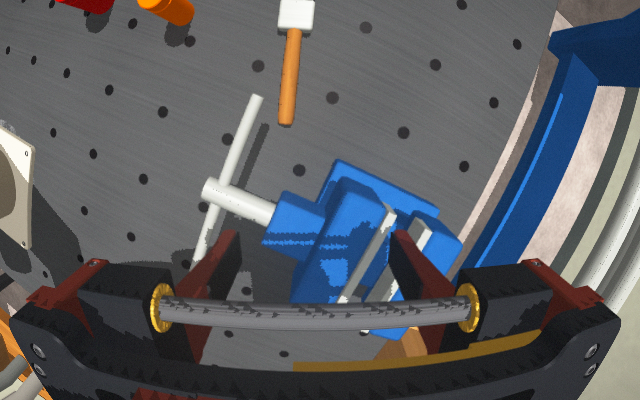

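The scene shows the tray with three dark sockets. In the top view they sit at about (354,218), (384,217) and (417,217), and the clamped unit is at about (236,200). Next I'll look at enlarged crops.

```bash
cat > h.py <<'E'
from workcell import *
import numpy as np, cv2
from scipy.spatial.transform import Rotation as R
def crop(img,u0,v0,u1,v1,s,name):
    c=cv2.resize(img[v0:v1,u0:u1,::-1],None,fx=s,fy=s,interpolation=cv2.INTER_CUBIC)
    cv2.imwrite("pics/"+name+".png",c)
def ray(d,u,v,fish=False):
    K,V=d["mtx"],d["view"]
    x=(u-K[0,2])/K[0,0];y=(v-K[1,2])/K[1,1]
    if fish:
        r=np.hypot(x,y); s=np.sin(r)/r if r>1e-9 else 1; dc=np.array([x*s,y*s,np.cos(r)])
    else: dc=np.array([x,y,1.])
    Rm=V[:3,:3]; return -Rm.T@V[:3,3], Rm.T@dc
def atz(d,u,v,z,fish=False):
    c,r=ray(d,u,v,fish); return c+r*(z-c[2])/r[2]
def proj(d,p,fish=False):
    K,V=d["mtx"],d["view"]; q=V[:3,:3]@np.asarray(p,float)+V[:3,3]
    if fish:
        th=np.arctan2(np.hypot(q[0],q[1]),q[2]); n=np.hypot(q[0],q[1]); x,y=th*q[0]/n,th*q[1]/n
    else: x,y=q[0]/q[2],q[1]/q[2]
    return np.array([K[0,0]*x+K[0,2],K[1,1]*y+K[1,2]])
def st():
    o=get_obs(); Rm=R.from_rotvec(o["orientation"]).as_matrix()
    print("t",round(o["t"],3),"tcp",o["ee_pos"].round(2),"w",round(o["width"],2),"F",o["ft_force"].round(1)); print("tool axes cols\n",Rm.round(4)); return o,Rm
E
python3 - <<'E'
from h import *
d=get_image("top")["pixels"]
crop(d,330,170,440,250,7,"t_tray"); crop(d,190,150,290,250,6,"t_unit"); 
d=get_image("scene")["pixels"]
crop(d,220,140,350,240,6,"s_tray"); crop(d,340,220,450,310,7,"s_unit")
E
```

```text
(no output)
```

View pics/t_tray.png

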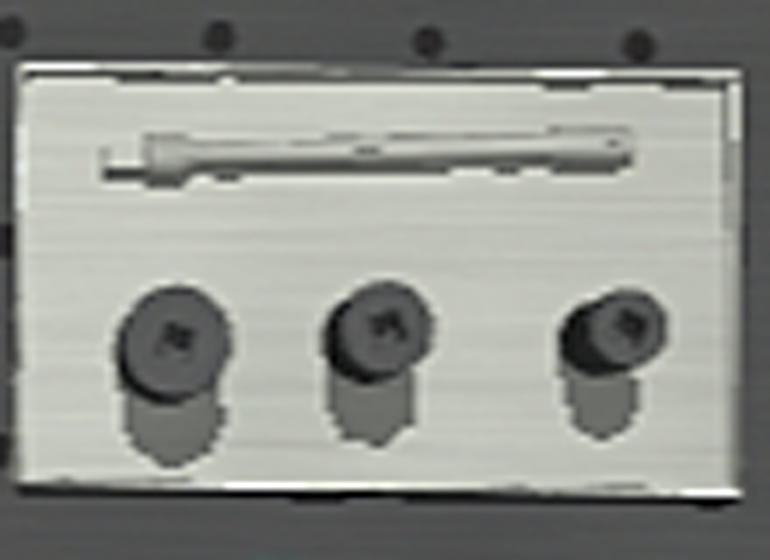

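View pics/t_unit.png

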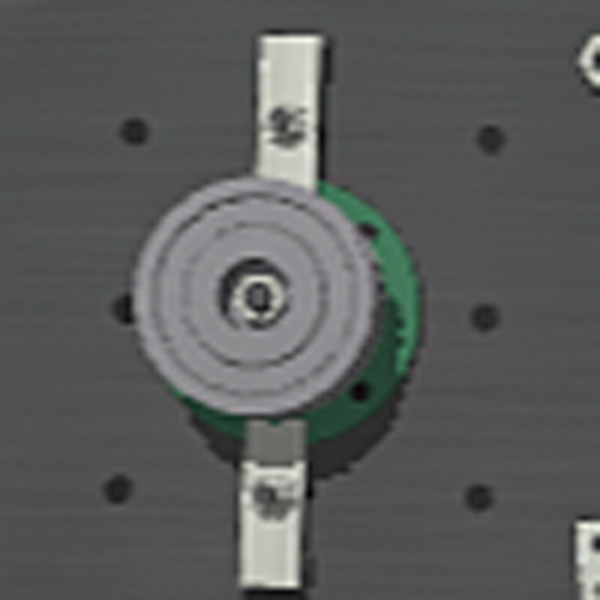

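View pics/s_unit.png

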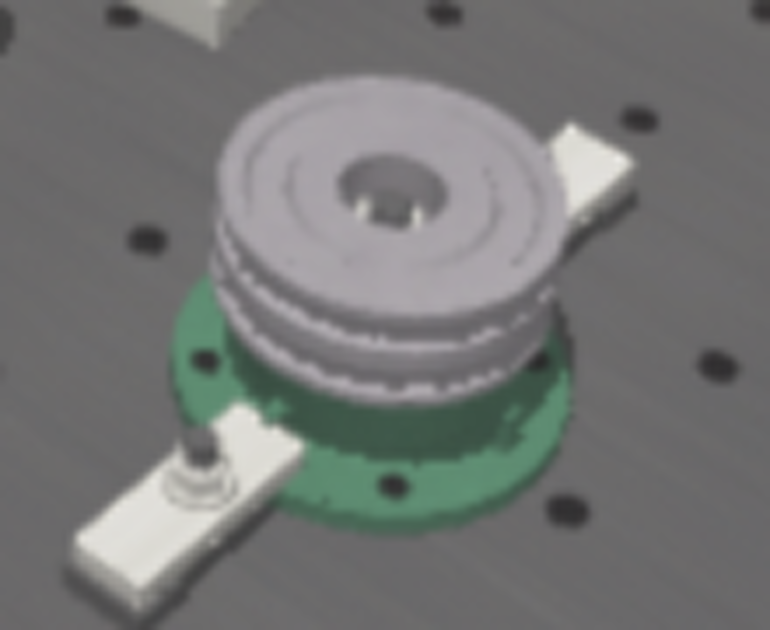

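View pics/s_tray.png

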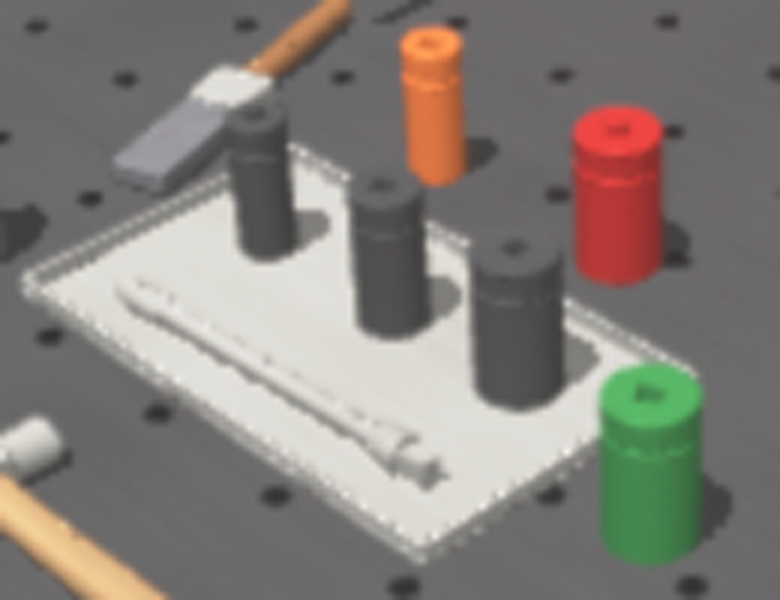

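```bash
python3 - <<'E'
from h import *
T=get_image("top");S=get_image("scene")
f=lambda a,o,s:((np.array(a)+.5)/s-.5+np.array(o))
def tri(t,s):
    c1,r1=ray(T,*t);c2,r2=ray(S,*s)
    r1/=np.linalg.norm(r1);r2/=np.linalg.norm(r2)
    A=np.c_[r1,-r2];l=np.linalg.lstsq(A,c2-c1,rcond=None)[0]
    a,b=c1+l[0]*r1,c2+l[1]*r2; return ((a+b)/2).round(1),np.linalg.norm(a-b).round(1)
for n,t,s in [("24",(629,326),(257,114)),("30",(388,326),(385,186)),("36",(178,336),(516,249))]:
    t=f(t,(330,170),7);s=f(s,(220,140),6)
    print(n,atz(T,*t,93).round(1),atz(S,*s,93).round(1),tri(t,s))
t=f((256,296),(190,150),6);s=f((391,196),(340,220),7)
print("face",atz(T,*t,100).round(1),atz(S,*s,100).round(1))
t=f((258,297),(190,150),6);print("nut top",atz(T,*t,87+5).round(1))
print("tray corners",[atz(T,*f(q,(330,170),7),14).round(0) for q in [(15,65),(740,70),(15,488),(742,497)]])
st()
E
```

```text
24 [ 510.1 -326.4   93. ] [ 510.9 -326.3   93. ] (array([ 510.3, -326.6,   92.6]), np.float64(0.6))
30 [ 507.6 -219.    93. ] [ 509.6 -218.1   93. ] (array([ 508. , -219.5,   91.6]), np.float64(0.8))
36 [ 501.  -125.4   93. ] [ 501.7 -123.7   93. ] (array([ 500.8, -125.2,   91.9]), np.float64(0.7))
face [550.2 260.5 100. ] [554.6 261.6 100. ]
nut top [550.4 261.   92. ]
tray corners [array([632., -51.,  14.]), array([ 638., -393.,   14.]), array([433., -55.,  14.]), array([ 437., -394.,   14.])]
t 0.35 tcp [ 258.12 -569.06  222.49] w 87.9 F [-0.7  0.8  0.5]
tool axes cols
 [[-1.000e-04  9.107e-01  4.130e-01]
 [ 3.000e-04  4.130e-01 -9.107e-01]
 [-1.000e+00  0.000e+00 -4.000e-04]]
```

The 24 mm socket stands at about (510,-326), and both cameras agree on that within 1 mm. The recess measures about 39 mm against the 125 mm pulley, so the nut looks like the 24 mm one. I'll move above that socket and look at it with the wrist camera.

```bash
python3 -m crank '[[[0,5.5,-1.95],[0,0,0],6],[[0,5.5,-1.95],[0,0,0],6],[[0,5.5,-1.95],[0,0,0],6],[[0,5.5,-1.95],[0,0,0],6],[[0,5.5,-1.95],[0,0,0],6]]'
python3 -m crank '[[[3,5.5,-1.95],[0,0,0],6],[[3,0,0],[0,0,0],6],[[0,0,0],[0,0,0],6]]'
python3 - <<'E'
from h import *
st()
d=get_image("wrist"); cv2.imwrite("pics/w1.png",d["pixels"][:,:,::-1]); np.savez("w1.npz",**d)
c=proj(d,[510.3,-326.4,93],True); print(c)
u,v=c.astype(int); crop(d["pixels"],u-50,v-40,u+50,v+40,8,"w1c")
E
```

```text
t: 0.98
ee_pos: [469.6, -365.4, 222.9]
orientation: [0.89, 1.381, -0.89]
ft_force: [0.3, -0.3, -0.4]
width: 60.3
t: 1.35
ee_pos: [507.3, -326.7, 162.0]
orientation: [0.89, 1.386, -0.89]
ft_force: [0.1, -0.1, -0.2]
width: 60.0
t 1.35 tcp [ 507.35 -326.65  161.98] w 60.02 F [ 0.1 -0.1 -0.2]
tool axes cols
 [[-0.0041  0.9101  0.4143]
 [ 0.0026  0.4143 -0.9101]
 [-1.     -0.0026 -0.0041]]
[316.66940652 207.01801108]
```

View pics/w1.png

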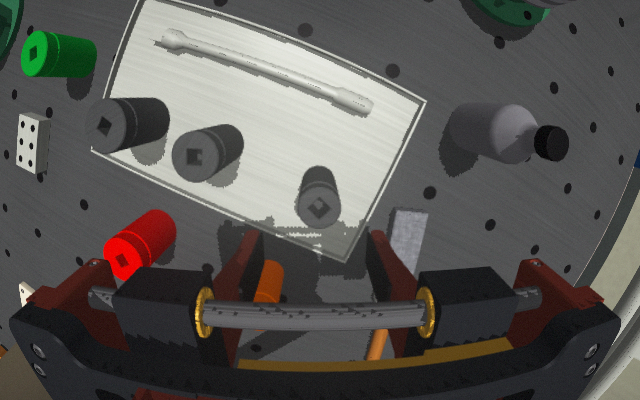

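View pics/w1c.png

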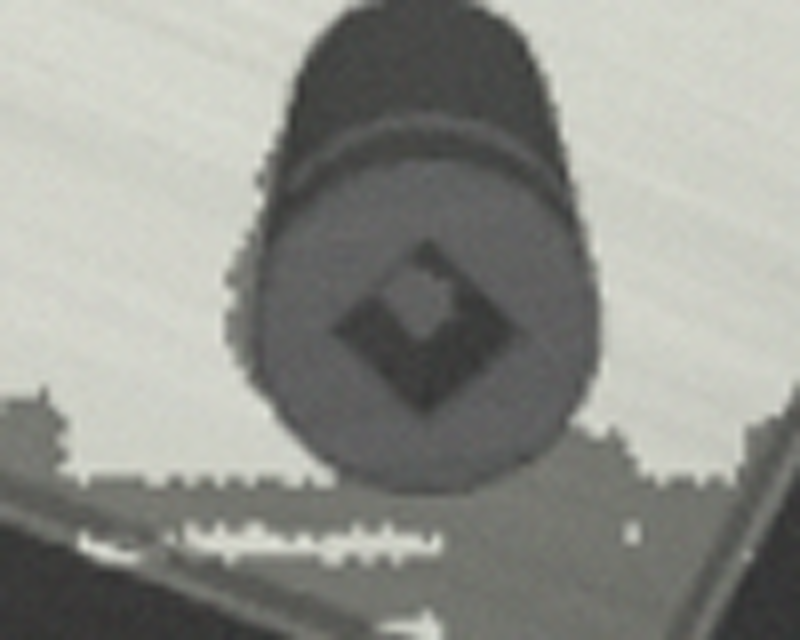

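The wrist crop shows the top of the 24 mm socket as a disc of about 340 px centred at (430,326). The drive hole corners are at (427,238), (518,328), (425,414) and (332,328).

```bash
python3 - <<'E'
from h import *
d=np.load("w1.npz"); u,v=proj(d,[510.3,-326.4,93],True).astype(int)
f=lambda a:atz(d,*((np.array(a)+.5)/8-.5+np.array([u-50,v-40])),93,True)
print("centre",f((430,326)).round(2),"diam",np.linalg.norm(f((258,326))-f((602,326))),np.linalg.norm(f((430,158))-f((430,494))))
P=[f(q) for q in [(427,238),(518,328),(425,414),(332,328)]]
print("hole c",np.mean(P,0).round(2))
for i in range(4):
    e=P[(i+1)%4]-P[i]; print(np.linalg.norm(e).round(1),np.degrees(np.arctan2(e[1],e[0])).round(1))
E
```

```text
centre [ 510.94 -328.39   93.  ] diam 33.902637117060955 34.95464352631183
hole c [ 510.61 -328.06   93.  ]
12.9 -111.3
12.8 159.2
12.9 70.0
13.1 -20.7
```

The hole measures 12.9 mm square (12.7 expected) and the disc 34–35 mm, so this is the 24 mm socket. It stands at about (510.7,-327.8), with a hole side at -20.5°. I'll let the arm settle and then descend.

```bash
python3 -m crank '[[[3,0.2,0.2],[0,0,0],6],[[3,0,0],[0,0,0],6],[[0,0,0],[0,0,0],6]]'
python3 - <<'E'
from h import *
o,Rm=st(); print(o["qpos"].round(3)); print("delta tool", (Rm.T@(np.array([510.7,-327.6,47])-o["ee_pos"])).round(2))
d=get_image("wrist"); cv2.imwrite("pics/w2.png",d["pixels"][:,:,::-1])
E
```

```text
t: 1.78
ee_pos: [509.9, -329.6, 103.7]
orientation: [0.891, 1.383, -0.891]
ft_force: [-0.5, -0.5, -0.3]
width: 60.3
t 1.775 tcp [ 509.91 -329.59  103.66] w 60.33 F [-0.5 -0.5 -0.3]
tool axes cols
 [[-0.0019  0.9113  0.4118]
 [ 0.0012  0.4118 -0.9113]
 [-1.     -0.0012 -0.0019]]
[-0.593  0.552  1.741 -0.     0.851  0.553]
delta tool [56.66  1.61 -1.38]
```

View pics/w2.png

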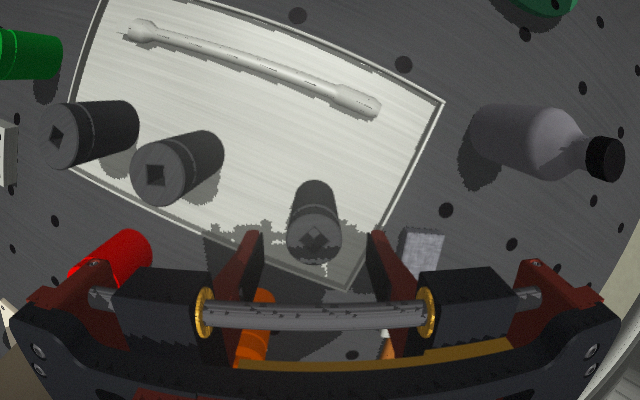

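The socket at (314,240) sits midway between the finger tips at (263,232) and (368,232). I'll descend and close.

```bash
python3 -m crank '[[[2.8,0.16,-0.1],[0,0,0],6],[[2.8,0,0],[0,0,0],6],[[0,0,0],[0,0,0],6],[[0,0,0],[0,0,0],2.5],[[0,0,0],[0,0,0],2.5]]'
python3 -m crank '[[[0,0,0],[0,0,0],2.5],[[0,0,0],[0,0,0],2.5]]'
python3 - <<'E'
from h import *
o,Rm=st(); d=get_image("wrist"); cv2.imwrite("pics/w3.png",d["pixels"][:,:,::-1])
E
```

```text
t: 2.45
ee_pos: [513.1, -328.4, 49.9]
orientation: [0.89, 1.378, -0.89]
ft_force: [-0.3, 0.0, 0.5]
width: 43.6
t: 2.7
ee_pos: [512.7, -328.0, 49.3]
orientation: [0.89, 1.379, -0.89]
ft_force: [-0.5, 0.3, 6.4]
width: 35.0
t 2.7 tcp [ 512.71 -328.04   49.25] w 35.0 F [-0.5  0.3  6.4]
tool axes cols
 [[ 1.300e-03  9.107e-01  4.131e-01]
 [-9.000e-04  4.131e-01 -9.107e-01]
 [-1.000e+00  9.000e-04  1.400e-03]]
```

View pics/w3.png

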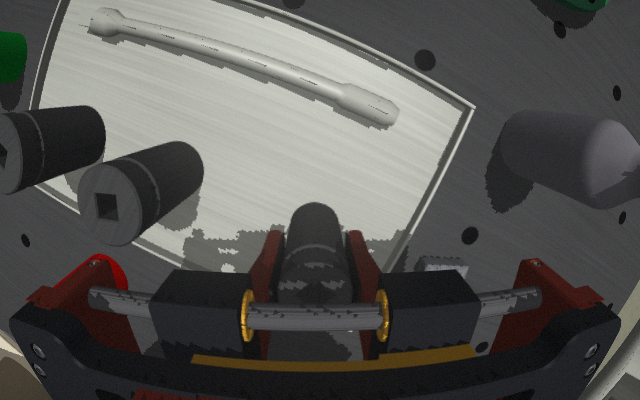

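The grip closed at 35.0 mm, which matches the 35 mm socket. Now I'll lift it and move toward the unit, stopping 80 mm short so the wrist camera looks straight into the recess.

```bash
python3 -m crank '[[[-2,0,0],[0,0,0],2.5],[[-4,0,0],[0,0,0],2.5],[[-5,0,0],[0,0,0],2.5],[[-5,0,0],[0,0,0],2.5],[[0,0,0],[0,0,0],2.5]]'
python3 - <<'E'
from h import *
o,Rm=st(); d=get_image("wrist"); crop(d["pixels"],200,150,430,350,3.4,"w4")
E
```

```text
t: 3.38
ee_pos: [514.2, -329.0, 213.3]
orientation: [0.889, 1.372, -0.889]
ft_force: [-0.0, -0.3, -2.6]
width: 34.9
t 3.375 tcp [ 514.17 -329.02  213.31] w 34.86 F [-0.  -0.3 -2.6]
tool axes cols
 [[ 0.0072  0.9107  0.413 ]
 [-0.0048  0.413  -0.9107]
 [-1.      0.0046  0.0073]]
```

View pics/w4.png

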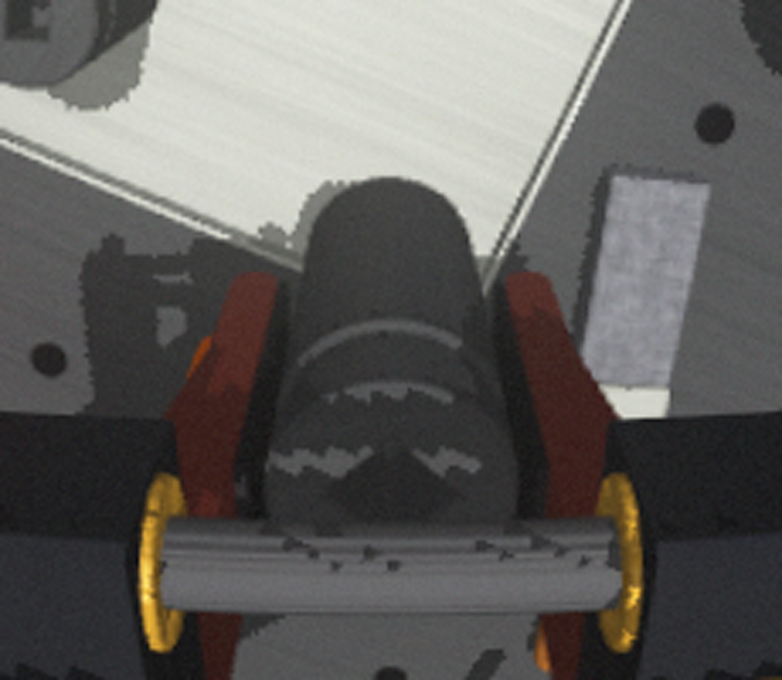

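The socket is held upright and clear of the tray. Now I'll carry it across.

```bash
python3 -m crank '[[[0,1.97,-5.22],[0,0,0],2.5],[[0,1.97,-5.22],[0,0,0],2.5],[[0,1.97,-5.22],[0,0,0],2.5],[[0,1.97,-5.22],[0,0,0],2.5],[[0,1.97,-5.22],[0,0,0],2.5]]'
python3 -m crank '[[[0,1.97,-5.22],[0,0,0],2.5],[[0,1.97,-5.22],[0,0,0],2.5],[[0,1.97,-5.22],[0,0,0],2.5],[[0,1.97,-5.22],[0,0,0],2.5],[[0,1.97,-5.22],[0,0,0],2.5]]'
python3 -m crank '[[[0,0,0],[0,0,0],2.5],[[0,0,0],[0,0,0],2.5]]'
python3 - <<'E'
from h import *
o,Rm=st(); print(o["qpos"].round(3)); d=get_image("wrist"); np.savez("w5.npz",**d)
c=proj(d,[550.5,261,87],True); print(c); u,v=c.astype(int)
cv2.imwrite("pics/w5.png",d["pixels"][:,:,::-1]); crop(d["pixels"],u-50,v-40,u+50,v+40,8,"w5c")
E
```

```text
t: 4.05
ee_pos: [492.0, -47.4, 206.4]
orientation: [0.89, 1.384, -0.892]
ft_force: [0.2, -0.2, -3.8]
width: 34.9
t: 4.68
ee_pos: [474.1, 230.3, 206.3]
orientation: [0.888, 1.383, -0.893]
ft_force: [1.6, 0.5, -3.4]
width: 34.6
t: 4.92
ee_pos: [474.5, 228.5, 206.5]
orientation: [0.887, 1.383, -0.892]
ft_force: [0.2, -0.9, -3.9]
width: 34.7
t 4.925 tcp [474.46 228.48 206.52] w 34.7 F [ 0.2 -0.9 -3.9]
tool axes cols
 [[-3.200e-03  9.103e-01  4.140e-01]
 [-1.900e-03  4.140e-01 -9.103e-01]
 [-1.000e+00 -3.700e-03  4.000e-04]]
[ 0.426  0.302  1.858 -0.     0.985  1.571]
[317.01897646 104.07586273]
```

View pics/w5.png

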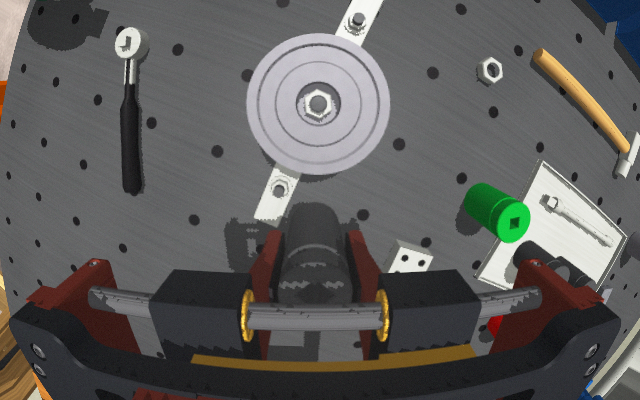

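View pics/w5c.png

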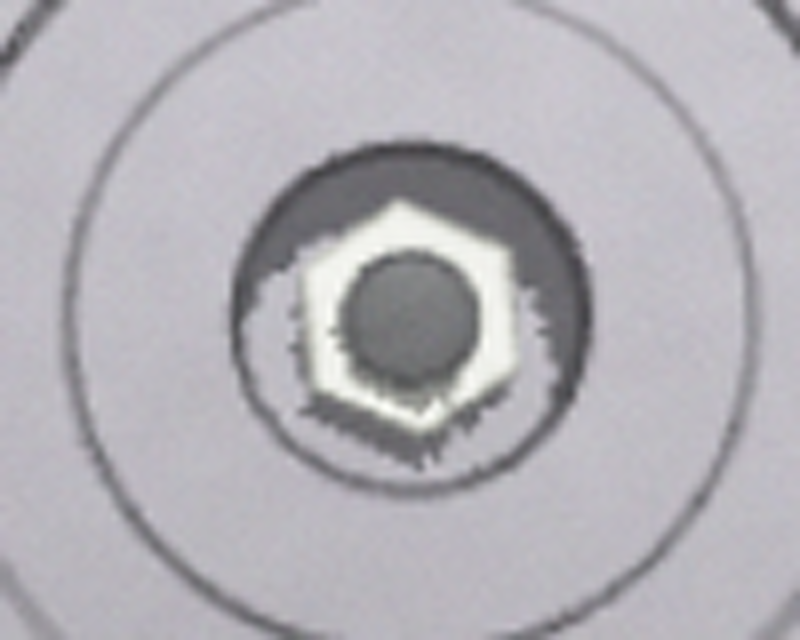

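The wrist view shows the hub from straight above. In the crop the nut corners are at (402,202), (512,250), (518,365), (425,430), (315,388) and (304,265). The recess rim spans columns 234 to 592 and rows 140 to 497.

```bash
python3 - <<'E'
from h import *
d=np.load("w5.npz"); u,v=317,104
def f(a,z): return atz(d,*((np.array(a)+.5)/8-.5+np.array([u-50,v-40])),z,True)
P=np.array([f(q,87) for q in [(402,202),(512,250),(518,365),(425,430),(315,388),(304,265)]])
print("nut",P.mean(0).round(2)); c=P.mean(0)
for p in P: print(np.linalg.norm(p-c).round(2),np.degrees(np.arctan2(*(p-c)[1::-1])).round(1))
L,Rr,t,b=[f(q,100) for q in [(234,318),(592,318),(413,140),(413,497)]]
print("recess",((L+Rr+t+b)/4).round(2),np.linalg.norm(L-Rr),np.linalg.norm(t-b))
E
```

```text
nut [551.72 260.44  87.  ]
13.07 29.7
13.46 -31.1
13.02 -90.3
12.99 -149.4
13.64 151.0
13.49 88.7
recess [551.43 260.43 100.  ] 38.27806299522305 38.76894979240406
```

The nut is the 24 mm one, centred at about (551.5,260.5) with its flats facing ±x. I'll turn the socket +20.5° about the vertical and use its outline to check how far off-centre it sits in the grip.

```bash
python3 -m crank '[[[0,0,0],[-10,0,0],2.5],[[0,0,0],[-10.5,0,0],2.5],[[0,0,0],[0,0,0],2.5],[[0,0,0],[0,0,0],2.5]]'
python3 - <<'E'
from h import *
o,Rm=st(); d=get_image("wrist"); im=d["pixels"].copy(); np.savez("w6.npz",**d)
print("yaw z",np.degrees(np.arctan2(Rm[1,2],Rm[0,2])))
S=6;u0,v0,u1,v1=260,180,380,270
c=cv2.resize(im[v0:v1,u0:u1,::-1],None,fx=S,fy=S,interpolation=cv2.INTER_CUBIC)
c=cv2.convertScaleAbs(c,alpha=1.8)
raw=c.copy()
for oy,col in [(0,(0,255,0)),(-1.75,(0,0,255)),(-3.5,(255,0,0))]:
    for x,th in [(46.2,None)]:
        pts=[(proj(d,o["ee_pos"]+Rm@np.array([x,oy+17.5*np.cos(a),17.5*np.sin(a)]),True)-[u0,v0]+.5)*S-.5 for a in np.linspace(0,2*np.pi,80)]
        cv2.polylines(c,[np.array(pts).round().astype(np.int32)],True,col,1)
cv2.imwrite("pics/w6.png",c); cv2.imwrite("pics/w6r.png",raw)
print("TCP target delta", (Rm.T@(np.array([551.5,260.5,0])+1.75*Rm[:,1]*[1,1,0]-o["ee_pos"]*[1,1,0])).round(2))
E
```

```text
t: 5.48
ee_pos: [475.9, 228.1, 207.9]
orientation: [0.619, 1.481, -0.62]
ft_force: [0.3, 0.5, -3.3]
width: 34.6
t 5.475 tcp [475.87 228.14 207.9 ] w 34.65 F [ 0.3  0.5 -3.3]
tool axes cols
 [[-5.000e-04  7.119e-01  7.023e-01]
 [-3.000e-04  7.023e-01 -7.119e-01]
 [-1.000e+00 -6.000e-04 -1.000e-04]]
yaw z -45.38932645425819
TCP target delta [-5.000e-02  7.831e+01  3.008e+01]
```

View pics/w6.png

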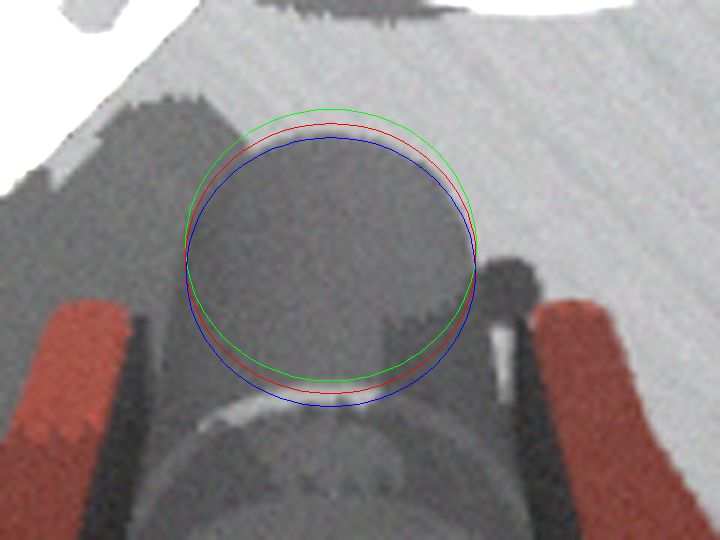

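View pics/w6r.png

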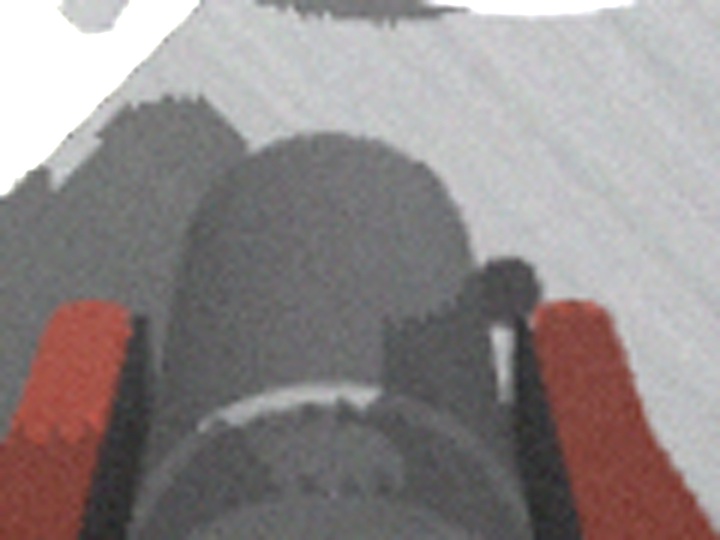

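The front edge of the socket's outline at row 131 lies between the -1.75 and -3.5 mm models, so the socket sits about 2.3 mm toward tool -y. Next I'll move over the nut with the mouth about 8 mm above the face, and look.

```bash
python3 -m crank '[[[0,4,1.55],[0,0,0],2.5],[[0,3.86,1.5],[0,0,0],2.5],[[3,0,0],[0,0,0],2.5],[[2.4,0,0],[0,0,0],2.5],[[0,0,0],[0,0,0],2.5]]'
python3 - <<'E'
from h import *
o,Rm=st(); d=get_image("wrist"); im=d["pixels"].copy()
S=7;u0,v0,u1,v1=265,170,375,250
c=cv2.convertScaleAbs(cv2.resize(im[v0:v1,u0:u1,::-1],None,fx=S,fy=S,interpolation=cv2.INTER_CUBIC),alpha=1.3)
cv2.imwrite("pics/w7.png",c); print((Rm.T@(np.array([553.3,261.6,o["ee_pos"][2]])-o["ee_pos"])).round(2))
s=get_image("scene"); crop(s["pixels"],350,190,440,270,8,"s7")
E
```

```text
t: 6.15
ee_pos: [551.6, 262.1, 152.0]
orientation: [0.614, 1.485, -0.62]
ft_force: [-0.7, 0.1, -2.8]
width: 34.6
t 6.15 tcp [551.64 262.11 152.04] w 34.55 F [-0.7  0.1 -2.8]
tool axes cols
 [[-0.0042  0.7097  0.7045]
 [-0.0019  0.7045 -0.7097]
 [-1.     -0.0044 -0.0016]]
[-0.01  0.82  1.53]
```

View pics/w7.png

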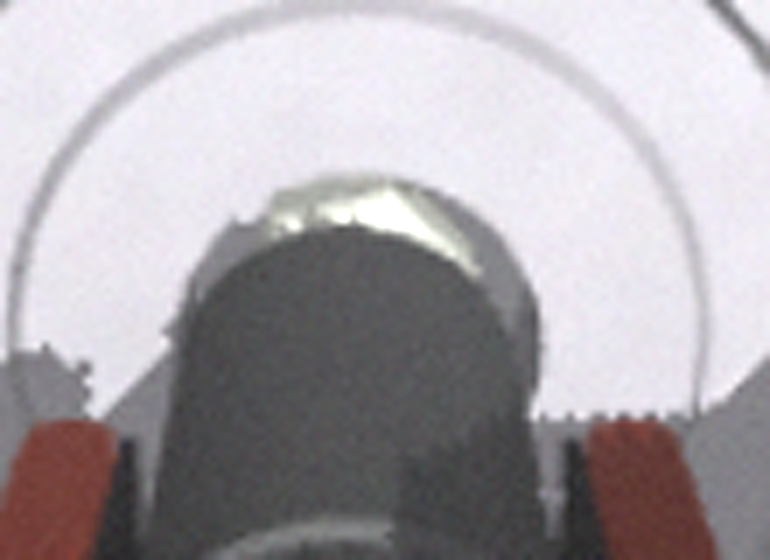

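View pics/s7.png

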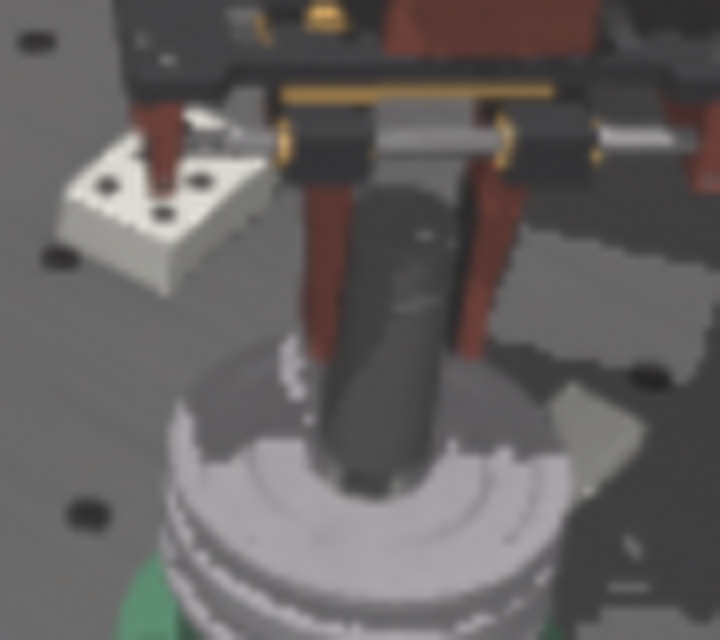

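The socket still needs about +0.8 mm in y and +1.5 mm in z, which agrees with the picture: the gap on the right is wider. I'll correct that and lower to just above the face.

```bash
python3 -m crank '[[[0,0.08,0.15],[0,0,0],2.5],[[0.3,0,0],[0,0,0],2.5],[[0,0,0],[0,0,0],2.5],[[0,0,0],[0,0,0],2.5]]'
python3 - <<'E'
from h import *
o,Rm=st(); d=get_image("wrist"); im=d["pixels"].copy()
S=7;u0,v0,u1,v1=265,170,375,250
c=cv2.convertScaleAbs(cv2.resize(im[v0:v1,u0:u1,::-1],None,fx=S,fy=S,interpolation=cv2.INTER_CUBIC),alpha=1.1)
cv2.imwrite("pics/w8r.png",c)
def circ(p,Rx,r,col):
    pts=[(proj(d,p+Rx@np.array([r*np.cos(a),r*np.sin(a)]),True)-[u0,v0]+.5)*S-.5 for a in np.linspace(0,2*np.pi,90)]
    cv2.polylines(c,[np.array(pts).round().astype(np.int32)],True,col,1)
e=o["ee_pos"]; circ(e+Rm[:,0]*46.2-2.3*Rm[:,1]-.4*Rm[:,2],Rm[:,1:],17.5,(0,0,255))
circ(np.array([551.7,260.0,100]),np.eye(3)[:,:2],19.5,(0,255,0))
cv2.imwrite("pics/w8.png",c); print((Rm.T@(np.array([553.3,261.6,o["ee_pos"][2]])-o["ee_pos"])).round(2))
E
```

```text
t: 6.75
ee_pos: [554.7, 262.5, 151.3]
orientation: [0.615, 1.482, -0.615]
ft_force: [-0.2, -0.0, -2.3]
width: 34.6
t 6.75 tcp [554.72 262.49 151.28] w 34.55 F [-0.2 -0.  -2.3]
tool axes cols
 [[ 2.000e-04  7.084e-01  7.058e-01]
 [ 1.000e-04  7.058e-01 -7.084e-01]
 [-1.000e+00  2.000e-04  1.000e-04]]
[-0.   -1.64 -0.37]
```

View pics/w8.png

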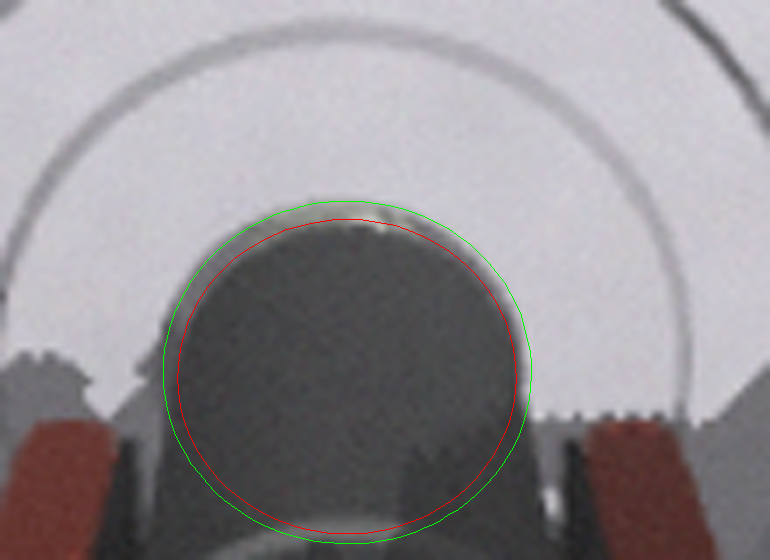

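View pics/w8r.png

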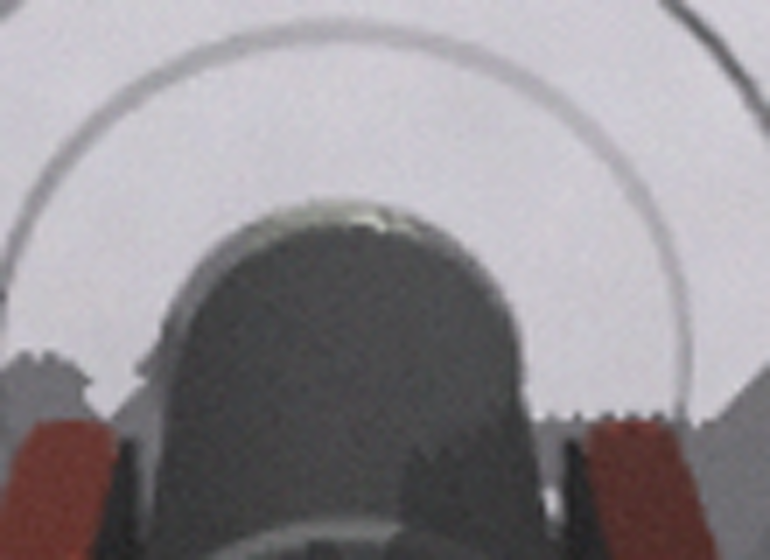

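The front gap in the image suggests the socket is about 0.8 mm too far in +y. I'll apply a small correction and re-check once it has settled.

```bash
python3 -m crank '[[[0,-0.1,-0.02],[0,0,0],2.5],[[0.4,0,0],[0,0,0],2.5],[[0,0,0],[0,0,0],2.5],[[0,0,0],[0,0,0],2.5]]'
python3 -m crank '[[[0,0,0],[0,0,0],2.5]]'
python3 - <<'E'
from h import *
o,Rm=st(); d=get_image("wrist"); im=d["pixels"].copy()
S=7;u0,v0,u1,v1=265,170,375,250
c=cv2.convertScaleAbs(cv2.resize(im[v0:v1,u0:u1,::-1],None,fx=S,fy=S,interpolation=cv2.INTER_CUBIC),alpha=1.1)
cv2.imwrite("pics/w9r.png",c)
print((Rm.T@(np.array([553.3,261.6,o["ee_pos"][2]])-o["ee_pos"])).round(2))
def pt(p): return ((proj(d,p,True)-[u0,v0]+.5)*S-.5).round(0)
n=np.array([551.7,260.0,100]); m=o["ee_pos"]+Rm[:,0]*46.2
for k in (0,-1,-2,-3): print("sock front oy",k,pt(m+Rm[:,1]*(k+17.5)))
print("recess front",pt(n+Rm[:,1]*19.5),"L",pt(n-Rm[:,2]*19.5),"R",pt(n+Rm[:,2]*19.5))
E
```

```text
t: 7.3
ee_pos: [553.8, 261.9, 147.0]
orientation: [0.615, 1.482, -0.615]
ft_force: [-0.5, 0.7, -3.4]
width: 34.6
t: 7.42
ee_pos: [553.9, 261.9, 147.1]
orientation: [0.615, 1.482, -0.615]
ft_force: [-0.4, -0.3, -3.0]
width: 34.6
t 7.425 tcp [553.91 261.93 147.12] w 34.58 F [-0.4 -0.3 -3. ]
tool axes cols
 [[ 0.      0.7084  0.7058]
 [ 0.      0.7058 -0.7084]
 [-1.      0.      0.    ]]
[-0.   -0.67 -0.2 ]
sock front oy 0 [350. 197.]
sock front oy -1 [350. 207.]
sock front oy -2 [350. 216.]
sock front oy -3 [350. 226.]
recess front [348. 203.] L [161. 383.] R [536. 383.]
```

View pics/w9r.png

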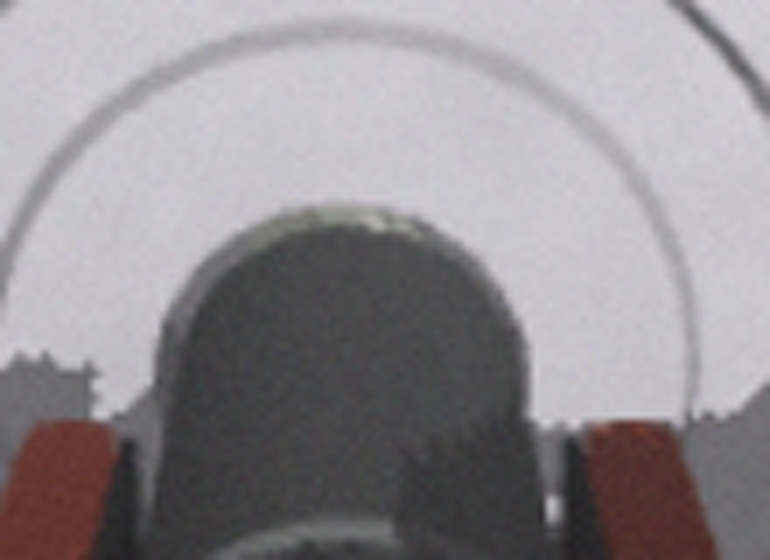

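The front gap is now 21 px, about 2.2 mm against 2 mm if centred. The left and right edges are symmetric within about 0.3 mm, so I'll descend.

```bash
python3 -m crank '[[[0.5,0,0],[0,0,0],2.5],[[0.5,0,0],[0,0,0],2.5],[[0.2,0,0],[0,0,0],2.5],[[0,0,0],[0,0,0],2.5]]'
python3 -m crank '[[[0.2,0,0],[0,0,0],2.5],[[0.2,0,0],[0,0,0],2.5],[[0,0,0],[0,0,0],2.5]]'; python3 -c "
from h import *
st()"
```

```text
t: 7.98
ee_pos: [553.7, 261.8, 134.8]
orientation: [0.615, 1.482, -0.616]
ft_force: [0.3, -0.4, -3.6]
width: 34.6
t: 8.35
ee_pos: [553.8, 261.9, 130.9]
orientation: [0.615, 1.482, -0.616]
ft_force: [0.1, 0.9, -3.2]
width: 34.5
t 8.35 tcp [553.77 261.86 130.95] w 34.5 F [ 0.1  0.9 -3.2]
tool axes cols
 [[-2.000e-04  7.084e-01  7.058e-01]
 [-1.000e-04  7.058e-01 -7.084e-01]
 [-1.000e+00 -3.000e-04 -1.000e-04]]
```

The mouth is at about 84.7 mm, already below the nut's 87 mm top with no contact force, so the socket is slipping over the nut. I'll continue down.

```bash
python3 -m crank '[[[0.3,0,0],[0,0,0],2.5],[[0.3,0,0],[0,0,0],2.5],[[0.2,0,0],[0,0,0],2.5],[[0,0,0],[0,0,0],2.5]]'
python3 -m crank '[[[0.2,0,0],[0,0,0],2.5],[[0.1,0,0],[0,0,0],2.5],[[0,0,0],[0,0,0],2.5],[[0,0,0],[0,0,0],2.5]]'; python3 -c "
from h import *
st()"
```

```text
t: 8.85
ee_pos: [553.7, 261.8, 122.8]
orientation: [0.615, 1.482, -0.616]
ft_force: [0.6, -0.1, -4.1]
width: 34.6
t: 9.35
ee_pos: [553.9, 262.0, 120.3]
orientation: [0.615, 1.482, -0.615]
ft_force: [-0.2, -0.3, -0.1]
width: 34.6
t 9.35 tcp [553.89 261.98 120.32] w 34.63 F [-0.2 -0.3 -0.1]
tool axes cols
 [[ 2.000e-04  7.084e-01  7.059e-01]
 [ 1.000e-04  7.059e-01 -7.084e-01]
 [-1.000e+00  2.000e-04  0.000e+00]]
```

The vertical force rose from -3.6 to about 0 N at TCP z = 120.3, so the mouth is at about 74 mm and touching the floor. I'll press lightly and check.

```bash
python3 -m crank '[[[0.08,0,0],[0,0,0],2.5],[[0,0,0],[0,0,0],2.5],[[0,0,0],[0,0,0],2.5],[[0,0,0],[0,0,0],2.5]]'; python3 - <<'E'
from h import *
o,Rm=st()
s=get_image("scene"); crop(s["pixels"],340,190,450,280,7,"s10")
t=get_image("top"); crop(t["pixels"],330,170,440,250,7,"t10")
c,r=Rm[:,0],0
for n,p in [("socket top if seated",[551.7,260.3,164]),("grip tops",None)]:
    if p: print(n,((proj(s,p)-[340,190]+.5)*7-.5).round(0))
E
```

```text
t: 9.85
ee_pos: [554.0, 262.1, 120.3]
orientation: [0.616, 1.481, -0.615]
ft_force: [-2.4, -0.6, 6.2]
width: 34.5
t 9.85 tcp [554.01 262.06 120.26] w 34.55 F [-2.4 -0.6  6.2]
tool axes cols
 [[ 5.000e-04  7.084e-01  7.058e-01]
 [ 3.000e-04  7.058e-01 -7.084e-01]
 [-1.000e+00  6.000e-04  2.000e-04]]
socket top if seated [412. 265.]
```

View pics/s10.png

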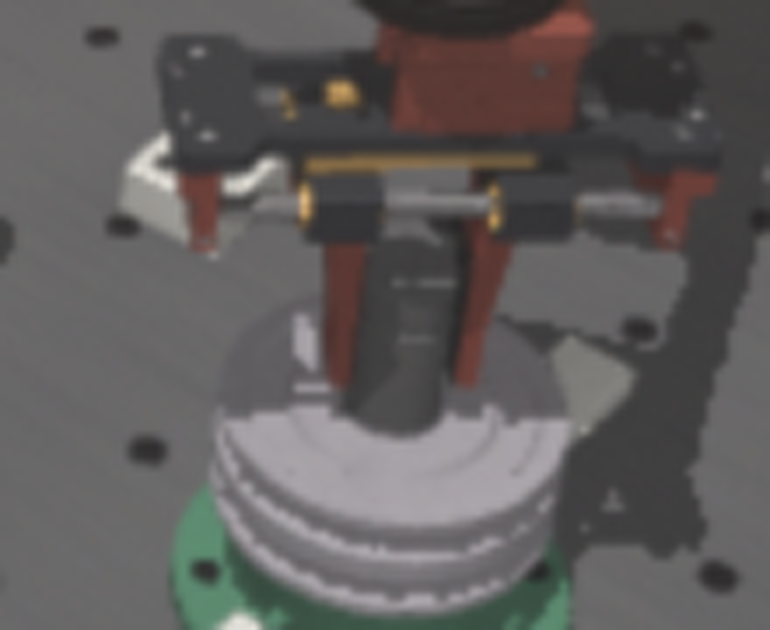

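View pics/t10.png

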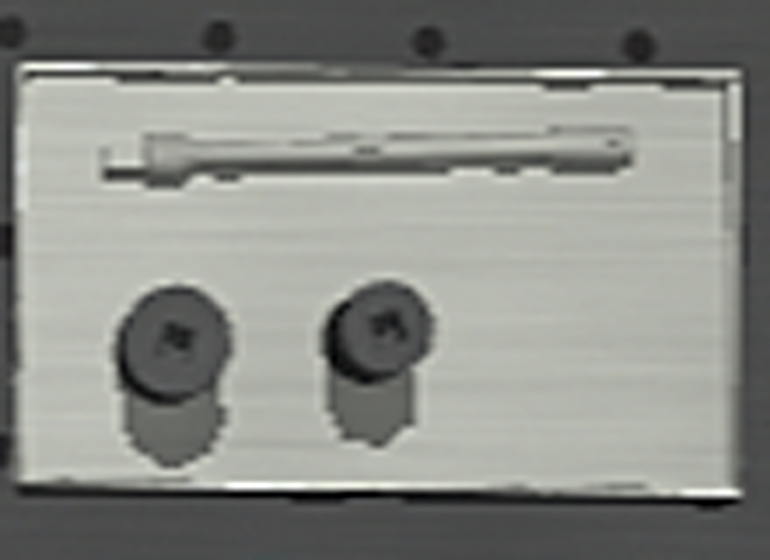

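The descent stopped firmly at TCP z = 120.3. The mouth is at about 74.1 mm against a floor of 74, and the load rose by about 10 N. The socket stands upright inside the recess, and the other two sockets are untouched in the tray at (178,338) and (388,326). Handing in.

```bash
python3 -c "
from h import *
o,_=st(); print(abs(o['qvel']).max()); print(close_job())"
```

```text
t 9.95 tcp [554.01 262.04 120.26] w 34.84 F [-2.6 -0.5  5.9]
tool axes cols
 [[ 4.000e-04  7.084e-01  7.058e-01]
 [ 3.000e-04  7.058e-01 -7.084e-01]
 [-1.000e+00  5.000e-04  1.000e-04]]
0.0007887367457846286
the job is handed in; nothing more can be done
None
```

The 24 mm socket is fully down over the nut of the clamped unit, upright and still in the gripper. I handed the job in at about 10 s of robot time; the interface gave no verdict.

- **Finding the size:** The recess measured about 38.5 mm and the nut's corners came out at the 24 mm size, so I took the 24 mm socket straight away. I did not try the other two. They still stand where they were in the tray, and the extension bar beside them has not moved.
- **Fit:** I turned the socket 20.5° to line its bore up with the nut. It slid over the nut without any force.
- **Last checks:**
  - The descent stopped with the mouth at about 74.1 mm, against a floor at 74 mm, pressing with about 10 N.
  - The gripper reads 34.8 mm on the 35 mm socket. The tool is vertical within 0.1° and at rest.
- **What disagreed:** My estimates of how far off-centre the socket sits in the fingers ranged from 1.7 to 3 mm. I therefore centred it by the visible gap to the recess rim, which was about 2.2 mm at the front against 2 mm expected.
- **Not certain:** Two things I did not measure:
  - **Socket position:** I have no direct measurement of the socket's axis once it was seated.
  - **Other bench items:** I did not re-check those outside the tray, but nothing was touched on the way.

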